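# Line up the lotion bottles by size for the kit packing line

## Robot

A 6-joint arm with a two-finger parallel gripper is mounted at the origin on the work surface. World frame = base frame: x ahead of the robot, y to its left, z up, the work surface at z = 0. Lengths are in m, angles in rad, forces in N, time in s.
With the tool pointing down it reaches from about 0.325 to 0.775 m from the base axis. Payload 5.5 kg.
Tool frame: the origin (TCP) lies midway between the tips of the shut fingers; the grasp point (between the pads) lies 19 mm behind it; z points along the fingers, y is the line along which they close (so a half turn about z gives the same grasp; the last joint's range is limited). The gripper opens to 88 mm and grips with 3 to 60 N. Pads are 20 mm wide; open, the fingers measure 115 mm over their backs; the gripper's body (75 mm by 178 mm) begins 61 mm behind the grasp point.
Start: joints at [-1.347, 0.091, 1.231, -0, 1.82, -0.057], TCP at [0.166, -0.577, 0.223] pointing down, gripper open.
Joint ranges: [-2.87, 2.87], [-0.86, 2.18], [0.17, 2.46], [-1.51, 4.65], [0.06, 2.69], [-2.65, 2.65]. Speed limits (rad/s): [2.57, 2.57, 3.01, 3.14, 3.14, 3.14].

## Interface

Orientations are given as a unit quaternion [x, y, z, w].
In Python, from bench import bot gives the robot as it stands.
- The arm moves only by the shell command python3 -m jog 'ROWS' [FORCE]. ROWS is JSON, a list of rows, each a list of 5 numbers: the shift along the tool's x, y, z in mm, then the turn about the tool's z in degrees, then the closure, from 0 (fully open) to 1 (shut). In form: [[tx, ty, tz, yaw, claw], ...]. A call has 1 to 12 rows; each row shifts and turns the commanded pose from where the row before left it, along the tool's axes as they then stand; what a row does not reach is not made up. A row lasts 1/10 s, in which the tool goes at most 50 mm and 8.59 degrees, less where a joint would pass 70% of its speed; a pose out of reach is approached as far as the arm can. A call is refused whole if a number of a shift passes 50 or a number of a turn 8.59, either way. A call with a gripper value outside its range is refused whole. The fingers move at their own pace and stop on an object; FORCE is the grip in N (left out, the last holds). Time passes only in rows, so rows that do not move let the fingers close. It gives the time, the measured TCP pose, the force, the opening and the grip force at its end, in the units of the state.
- bot.state(): the state, without advancing time (a new reading comes with each control period).
- bot.read_camera(name): name is "scene" or "side" or "wrist"; returns (picture, depth): 400x640x3 uint8, red, green, blue; 400x640 float32, m along the optical axis (not along the pixel's ray), 0 where there is no reading.
- bot.camera_params(name): a dict with "fx", "fy", "cx", "cy" (pixels), "R" (3x3) and "t" (3): a world point X has camera coordinates R X + t; the wrist camera has in their place "hand_eye" (4x4, takes a point from camera to tool coordinates, whose origin is the TCP and whose axes are the flange's). Camera axes: x right, y down, z forward; pixel columns grow to the right and rows downward; lengths in m; the calibration is good to about 2 mm. A picture is of the moment at which its call begins: read the wrist's pose just before it. camera_params takes no time and is no camera call.
- bot.finish_job(): hands the job in; it is judged then, once.
The state is a dict: "time_s": time; "joint_positions": joint angles; "joint_velocities": joint speeds; "joint_efforts": joint torques, N m; "tool_pos": TCP position; "tcp_rot": TCP orientation; "ft_force": force on the tool from outside, world axes, zero at the start; "moment": the same for the moment, N m; "finger_gap": finger opening in m; "grip_force": force on a finger pad.
Only numpy, scipy, OpenCV 4.12 (cv2) and the standard library are available. Lean on these libraries where they do the work, as an engineer would, in place of code of your own. Each camera call takes 0.05 s, during which the arm holds its last target. There are 200 camera calls.

## Task

Set out the bottles for packing wash kits: stand the four lotion bottles upright on the four rubber pads of the low shelf, one in the middle of each pad, in order of size, with the largest on the pad next to the blue wash basin and the smallest at the far end of the row, so that the packer picks the biggest first. Do not tip any bottle over on the way.

Things in the scene. Friction and masses are not known exactly. Their poses are not given: they have to be found in the camera images.
- lotion_largest_center (a point): The largest of four lotion bottles of one make: round white plastic bottle with a sloping shoulder, teal label band and teal cap, 52 mm in diameter over its lower 77 mm, 120 mm tall with the cap (cap about 30 mm in diameter). Stands loose on the table. This point is its centre, on its axis and half-way up, 60 mm above its base; z is its axis.
- lotion_second_center (a point): The second largest of four lotion bottles of one make: round white plastic bottle with a sloping shoulder, teal label band and teal cap, 46 mm in diameter over its lower 65 mm, 102 mm tall with the cap (cap about 27 mm in diameter). Stands loose on the table. This point is its centre, on its axis and half-way up, 51 mm above its base; z is its axis.
- lotion_third_center (a point): The third largest of four lotion bottles of one make: round white plastic bottle with a sloping shoulder, teal label band and teal cap, 40 mm in diameter over its lower 54 mm, 84 mm tall with the cap (cap about 23 mm in diameter). Stands loose on the table. This point is its centre, on its axis and half-way up, 42 mm above its base; z is its axis.
- lotion_smallest_center (a point): The smallest of four lotion bottles of one make: round white plastic bottle with a sloping shoulder, teal label band and teal cap, 34 mm in diameter over its lower 42 mm, 66 mm tall with the cap (cap about 20 mm in diameter). Stands loose on the table. This point is its centre, on its axis and half-way up, 33 mm above its base; z is its axis.
- pad_a: One of four alike square black rubber pads, 80 x 80 mm and 3 mm thick, fixed in a row on the plywood shelf, about 120 mm apart (96 to 144 mm). Which of them stands where in the row varies. Origin: centre of its underside, on the shelf's top (30 mm above the table), so its top face is 3 mm higher; z up.
- pad_b: One of four alike square black rubber pads, 80 x 80 mm and 3 mm thick, fixed in a row on the plywood shelf, about 120 mm apart (96 to 144 mm). Which of them stands where in the row varies. Origin: centre of its underside, on the shelf's top (30 mm above the table), so its top face is 3 mm higher; z up.
- pad_c: One of four alike square black rubber pads, 80 x 80 mm and 3 mm thick, fixed in a row on the plywood shelf, about 120 mm apart (96 to 144 mm). Which of them stands where in the row varies. Origin: centre of its underside, on the shelf's top (30 mm above the table), so its top face is 3 mm higher; z up.
- pad_d: One of four alike square black rubber pads, 80 x 80 mm and 3 mm thick, fixed in a row on the plywood shelf, about 120 mm apart (96 to 144 mm). Which of them stands where in the row varies. Origin: centre of its underside, on the shelf's top (30 mm above the table), so its top face is 3 mm higher; z up.
- shelf: Low plywood shelf fixed on the table beyond the bottles, 480 mm long, 100 mm deep, its top 30 mm above the table; a 6 mm aluminium upstand along its far edge rises 12 mm above the top. Origin: under its middle, at table height. x runs across it away from the robot, y along its length to the left, z up; the row of pads runs along y.
- basin: Round blue plastic wash basin, open at the top, 270 mm across the rim and 108 mm high, fixed on the table off one end of the shelf: the left end or the right end (an open cardboard carton of soap, 220 mm square and 80 mm high, is at the other). Origin: centre of its underside; z up.

How it is judged:
At the end, for the whole second after the job is handed in: Each bottle stands upright (0.12 rad) and at rest, released, on its own pad: axis within 13 mm of the pad's centre, base on the pad within 5 mm. From the pad nearest the basin to the far end the sizes fall from largest to smallest, whichever end the basin is at (((y of each of basin, lotion_second_center in the frame of shelf above 0 m and y of lotion_largest_center in the frame of shelf between 0.12 and 0.3 m and y of lotion_second_center in the frame of shelf below 0.12 m and y of lotion_third_center in the frame of shelf between -0.12 and 0 m and y of lotion_smallest_center in the frame of shelf between -0.3 and -0.12 m) or (y of each of basin, lotion_second_center in the frame of shelf below 0 m and y of lotion_largest_center in the frame of shelf between -0.3 and -0.12 m and y of lotion_second_center in the frame of shelf above -0.12 m and y of lotion_third_center in the frame of shelf between 0 and 0.12 m and y of lotion_smallest_center in the frame of shelf between 0.12 and 0.3 m)) and (horizontal distance between lotion_largest_center and pad_a below 0.013 m or horizontal distance between lotion_largest_center and pad_b below 0.013 m or horizontal distance between lotion_largest_center and pad_c below 0.013 m or horizontal distance between lotion_largest_center and pad_d below 0.013 m) and z of lotion_largest_center in the frame of shelf between 0.088 and 0.098 m and angle between each of lotion_largest_center, lotion_second_center, lotion_third_center, lotion_smallest_center's own z axis and vertical below 0.12 rad and linear speed of each of lotion_largest, lotion_second, lotion_third, lotion_smallest below 0.02 m/s and (horizontal distance between lotion_second_center and pad_a below 0.013 m or horizontal distance between lotion_second_center and pad_b below 0.013 m or horizontal distance between lotion_second_center and pad_c below 0.013 m or horizontal distance between lotion_second_center and pad_d below 0.013 m) and z of lotion_second_center in the frame of shelf between 0.079 and 0.089 m and (horizontal distance between lotion_third_center and pad_a below 0.013 m or horizontal distance between lotion_third_center and pad_b below 0.013 m or horizontal distance between lotion_third_center and pad_c below 0.013 m or horizontal distance between lotion_third_center and pad_d below 0.013 m) and z of lotion_third_center in the frame of shelf between 0.07 and 0.08 m and (horizontal distance between lotion_smallest_center and pad_a below 0.013 m or horizontal distance between lotion_smallest_center and pad_b below 0.013 m or horizontal distance between lotion_smallest_center and pad_c below 0.013 m or horizontal distance between lotion_smallest_center and pad_d below 0.013 m) and z of lotion_smallest_center in the frame of shelf between 0.061 and 0.071 m); the robot touches nothing.
It fails at once if the largest lotion bottle is tipped over (leans more than 0.8 rad) (angle between lotion_largest_center's own z axis and vertical above 0.8 rad).
It fails at once if the second lotion bottle is tipped over (leans more than 0.8 rad) (angle between lotion_second_center's own z axis and vertical above 0.8 rad).
It fails at once if the third lotion bottle is tipped over (leans more than 0.8 rad) (angle between lotion_third_center's own z axis and vertical above 0.8 rad).
It fails at once if the smallest lotion bottle is tipped over (leans more than 0.8 rad) (angle between lotion_smallest_center's own z axis and vertical above 0.8 rad).
It also fails if it takes over 112 s, if anything falls off the work surface, if the arm or the gripper's body presses on something with over 40 N, if the wrist force passes 120 N, or if a joint passes its speed limit or range.

## Working session

There is one attempt and no reset: what is moved stays moved. The work goes in short steps, Python scripts to look and compute and a shell command to move; the robot and the scene stay as the last step left them, time stands still between calls to the robot, and variables do not carry over. Pictures are saved under pics/ and viewed, at most 14 in all, crops included, and the job is handed in when it is done.

```bash
ls; mkdir -p pics; python3 - <<'E'
from bench import bot
import cv2,numpy as np
print(bot.state())
for n in("scene","side"):
    p,d=bot.read_camera(n); cv2.imwrite(f"pics/{n}0.png",p[:,:,::-1]); np.savez(f"{n}0.npz",p=p,d=d)
    print(n,bot.camera_params(n))
print(bot.camera_params("wrist"))
E
```

```text
pics
{'time_s': 0.0, 'joint_positions': array([-1.34670712e+00,  9.18668945e-02,  1.23189238e+00, -3.04758669e-05,
        1.81979495e+00, -5.67026181e-02]), 'joint_velocities': array([-0.0012173 , -0.00106902, -0.00093016, -0.00120178,  0.00118905,
       -0.00022192]), 'joint_efforts': array([-1.13309077e-03, -4.46449399e+01, -4.06448400e+01,  6.96799974e-02,
        2.91970937e-02, -1.29419450e-04]), 'tool_pos': array([ 0.16619001, -0.5762126 ,  0.22149841]), 'tcp_rot': array([ 9.90160719e-01,  1.39931373e-01, -9.67090208e-05, -9.76113883e-04]), 'ft_force': array([-0.62024024,  0.40155764,  0.82873579]), 'moment': array([-0.02674135, -0.02638351, -0.0326547 ]), 'grip_force': 0.0, 'finger_gap': 0.08808192991759708}
scene {'fx': 386.0845347619518, 'fy': 386.0845347619518, 'cx': 327.24040392708883, 'cy': 203.40161034255723, 'R': array([[ 0.04883646,  0.99879076,  0.00565902],
       [ 0.72552439, -0.03157981, -0.68747151],
       [-0.68646148,  0.03767943, -0.7261893 ]]), 't': array([-0.02665797, -0.32473449,  1.60791973])}
side {'fx': 498.70148651417617, 'fy': 498.70148651417617, 'cx': 323.1558717603995, 'cy': 188.27583599519656, 'R': array([[-0.78073424, -0.62458202,  0.01874416],
       [-0.45709581,  0.55040762, -0.69865219],
       [ 0.42604866, -0.55402956, -0.7152159 ]]), 't': array([0.39678696, 0.29973363, 1.11749721])}
{'fx': 354.95545332343823, 'fy': 354.95545332343823, 'cx': 321.0121597498091, 'cy': 197.14385791139085, 'hand_eye': array([[-6.26768920e-04, -9.62292482e-01, -2.72016151e-01,
         7.41491837e-02],
       [ 9.99999753e-01, -6.89352336e-04,  1.34513354e-04,
         5.69448653e-04],
       [-3.16956159e-04, -2.72016000e-01,  9.62292677e-01,
        -1.62439006e-01],
       [ 0.00000000e+00,  0.00000000e+00,  0.00000000e+00,
         1.00000000e+00]])}
```

View pics/scene0.png

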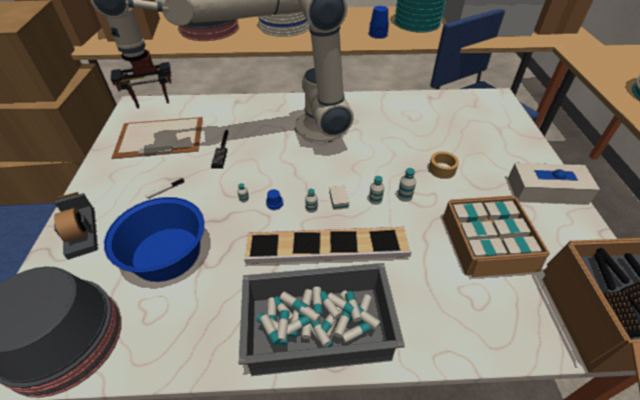

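View pics/side0.png

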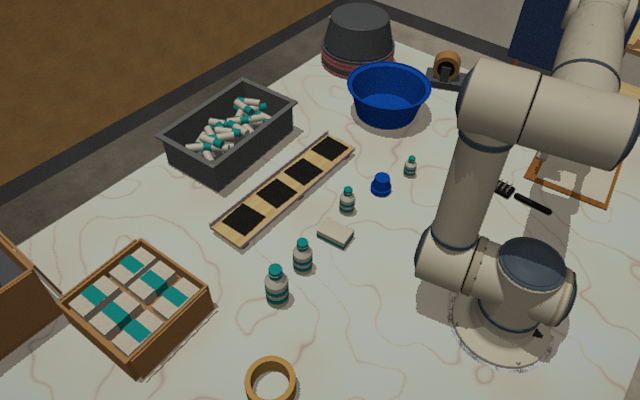

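The basin is at the image's left in the scene view, around (155,240), which is the −y side. The pads are at about (264,244), (307,242), (344,241) and (386,240). The bottles, smallest to largest, are at (242,190), (311,200), (376,189) and (407,184). Next I'll measure all of these.

```bash
cat > h.py <<'E'
import numpy as np,cv2
from bench import bot
from scipy.optimize import least_squares
def cloud(n,p,d):
    c=bot.camera_params(n); v,u=np.mgrid[0:400,0:640]
    X=np.stack([(u-c['cx'])/c['fx']*d,(v-c['cy'])/c['fy']*d,d],-1)
    if 'R' in c: W=(X-c['t'])@c['R']
    return W,d>0
B={'L':(.026,.077,.12),'2':(.023,.065,.102),'3':(.020,.054,.084),'S':(.017,.042,.066)}
def fitc(P,r,c0):
    f=lambda c:np.hypot(P[:,0]-c[0],P[:,1]-c[1])-r
    s=least_squares(f,c0,loss='soft_l1',f_scale=.002); return s.x,np.abs(s.fun).mean()
E
python3 - <<'E'
from h import *
px={'scene':{'L':(407,184),'2':(376,189),'3':(311,200),'S':(242,190)},'side':{'L':(276,285),'2':(302,255),'3':(347,200),'S':(411,166)}}
for n in px:
    z=np.load(n+'0.npz');p,d=z['p'],z['d'];W,ok=cloud(n,p,d)
    cam=-bot.camera_params(n)['R'].T@bot.camera_params(n)['t']
    t=W[300:340,150:180] if n=='side' else W[160:180,300:330]
    print(n,'cam',cam,'tablez',np.median(t[...,2]))
    for k,(u,v) in px[n].items():
        r,h,H=B[k]; c=W[v-1:v+2,u-1:u+2].reshape(-1,3).mean(0)
        m=ok&(np.hypot(W[...,0]-c[0],W[...,1]-c[1])<.06)
        body=W[m&(W[...,2]>.012)&(W[...,2]<h-.004)]; 
        dirn=(c-cam)[:2];dirn/=np.linalg.norm(dirn)
        x,e=fitc(body,r,c[:2]+dirn*r); print(k,x.round(4),'err',e.round(4),len(body),'top',W[m][:,2].max().round(4))
    dark=(p.max(-1)<45)&ok&(W[...,2]>.02)&(W[...,2]<.05)&(W[...,0]<.75)
    nn,l,st,ce=cv2.connectedComponentsWithStats(dark.astype(np.uint8))
    for i in range(1,nn):
        if st[i,4]>150:
            Q=W[l==i]; (cx,cy),wh,a=cv2.minAreaRect((Q[:,:2]*1000).astype(np.float32)); print('pad',ce[i].round(0),round(cx,1),round(cy,1),np.round(wh,1),round(a,1),np.median(Q[:,2]).round(4),'mean',Q[:,:2].mean(0).round(4))
E
```

```text
scene cam [ 1.34067963 -0.04421482  0.94455925] tablez 0.0002804929980087508
L [0.4269 0.2716] err 0.0013 209 top 0.1243
2 [0.439  0.1687] err 0.0013 152 top 0.1069
3 [ 0.4689 -0.0484] err 0.0012 93 top 0.0876
S [ 0.4138 -0.2768] err 0.0013 64 top 0.0715
pad [ 86. 218.] 524.7 -739.0 [193.7  69.3] 44.5 0.0361 mean [ 0.51   -0.7509]
pad [384. 241.] 638.5 164.6 [75.1 72.4] 3.1 0.0334 mean [0.6387 0.1647]
pad [306. 243.] 635.4 -67.1 [71.6 76.6] 87.0 0.0333 mean [ 0.6363 -0.067 ]
pad [343. 241.] 635.6 42.6 [72.3 76.6] 86.5 0.0331 mean [0.6367 0.0425]
pad [264. 245.] 640.5 -191.6 [72.7 75.1] 87.9 0.0332 mean [ 0.6406 -0.1921]
side cam [-0.02931604  0.70197682  1.00122389] tablez 0.07457810158768291
L [0.4252 0.2715] err 0.0007 346 top 0.1237
2 [0.437  0.1689] err 0.0009 243 top 0.1052
3 [ 0.467 -0.048] err 0.006 161 top 0.0882
S [ 0.4279 -0.1649] err 0.0013 11 top 0.0202
pad [329. 148.] 637.3 -190.5 [79.2 82.1] 89.3 0.0326 mean [ 0.6371 -0.1896]
pad [303. 171.] 633.1 -65.1 [80.1 80. ] 87.9 0.0327 mean [ 0.6331 -0.0646]
pad [276. 193.] 633.9 44.1 [78.8 80.6] 85.2 0.0327 mean [0.6339 0.0453]
pad [243. 219.] 637.8 165.9 [80.8 80.3] 1.7 0.0331 mean [0.6359 0.1675]
```

```bash
python3 -m jog '[[0,0,0,-8.2,0],[0,0,0,-8.2,0],[0,0,0,-8.2,0],[0,0,0,-8.2,0],[0,0,0,-8.2,0],[0,0,0,-8.2,0],[0,0,0,-8.2,0],[0,0,0,-8.2,0],[0,0,0,-8.3,0],[0,0,0,0,0]]' 10
```

```text
time_s: 1.1
tool_pos: [0.1663, -0.5764, 0.222]
tcp_rot: [0.707, 0.708, 0.0, -0.0]
ft_force: [-0.3, 0.2, 0.2]
finger_gap: 0.0878
grip_force: 0.0
```

```bash
python3 -m jog '[[30,25,0,0,0],[30,25,0,0,0],[30,25,0,0,0],[30,25,0,0,0],[30,25,0,0,0],[30,25,0,0,0],[30,25,0,0,0],[30,25,0,0,0],[30,25,0,0,0],[29,22,0,0,0],[0,0,0,0,0],[0,0,0,0,0]]'
python3 - <<'E'
from h import *
s=bot.state();print(s['tool_pos'])
p,d=bot.read_camera('wrist');cv2.imwrite('pics/w1.png',p[:,:,::-1])
E
```

```text
time_s: 2.3
tool_pos: [0.4135, -0.2772, 0.2224]
tcp_rot: [0.707, 0.707, -0.0, -0.0]
ft_force: [-0.8, -0.8, 0.2]
finger_gap: 0.0878
grip_force: 0.0
[ 0.41345018 -0.27720608  0.22244524]
```

View pics/w1.png

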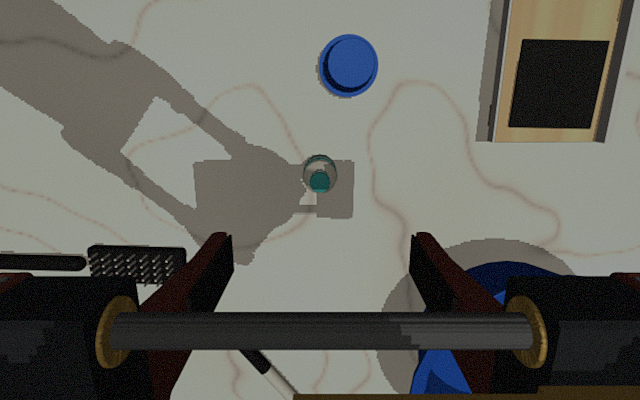

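The wrist view shows the small bottle's cap at about (319,182), centred between the fingers. The basin-end pad is at about (563,84). I'll check both against the world estimates.

```bash
cat >> h.py <<'E'
from scipy.spatial.transform import Rotation as Ro
def wpix(u,v,z,s=None):
    "world point at height z seen at wrist pixel u,v"
    s=s or bot.state(); c=bot.camera_params('wrist'); H=c['hand_eye']; R=Ro.from_quat(s['tcp_rot']).as_matrix()
    o=s['tool_pos']+R@H[:3,3]; r=R@H[:3,:3]@np.array([(u-c['cx'])/c['fx'],(v-c['cy'])/c['fy'],1])
    return o+r*(z-o[2])/r[2]
E
python3 - <<'E'
from h import *
print(wpix(319,182,.066),wpix(563,84,.033))
E
```

```text
[ 0.410934   -0.27984253  0.066     ] [ 0.64166611 -0.19321094  0.033     ]
```

```bash
python3 -m jog '[[-1,-1,30,0,0],[0,0,40,0,0],[0,0,40,0,0],[0,0,40,0,0],[0,0,30,0,0.2],[0,0,15,0,0.4],[0,0,10,0,0.4],[0,0,2,0,0.4],[0,0,0,0,0.5]]' 12 && python3 -m jog '[[0,0,0,0,0.55],[0,0,0,0,0.6],[0,0,0,0,0.65],[0,0,0,0,0.7],[0,0,0,0,0.8],[0,0,0,0,0.8],[0,0,0,0,0.8],[0,0,0,0,0.8]]' 12
```

```text
time_s: 3.25
tool_pos: [0.4128, -0.2793, 0.0169]
tcp_rot: [0.707, 0.707, 0.0, 0.001]
ft_force: [0.0, 0.4, 0.5]
finger_gap: 0.0511
grip_force: 0.0
time_s: 4.05
tool_pos: [0.4129, -0.279, 0.0168]
tcp_rot: [0.707, 0.707, 0.0, 0.001]
ft_force: [-0.7, -0.4, 6.0]
finger_gap: 0.0332
grip_force: 12.0
```

```bash
python3 -m jog '[[0,0,-5,0,0.8],[0,0,-20,0,0.8],[0,0,-30,0,0.8],[0,0,-40,0,0.8],[0,0,-40,0,0.8],[0,0,-35,0,0.8],[0,0,-15,0,0.8],[10,5,0,0,0.8],[25,12,0,0,0.8],[35,17,0,0,0.8],[35,17,0,0,0.8],[35,17,0,0,0.8]]' && python3 -m jog '[[35,17,0,0,0.8],[35,17,0,0,0.8],[35,17,0,0,0.8],[35,17,0,0,0.8],[35,17,0,0,0.8],[35,17,0,0,0.8],[35,17,0,0,0.8],[35,17,0,0,0.8],[20,13,0,0,0.8],[5,5,0,0,0.8],[0,0,0,0,0.8],[0,0,0,0,0.8]]'
python3 - <<'E'
from h import *
print(bot.state()['tool_pos'])
p,d=bot.read_camera('wrist');cv2.imwrite('pics/w2.png',p[:,:,::-1])
E
```

```text
time_s: 5.25
tool_pos: [0.4801, -0.1362, 0.1973]
tcp_rot: [0.707, 0.707, -0.001, -0.002]
ft_force: [0.2, -0.3, -0.0]
finger_gap: 0.0336
grip_force: 12.0
time_s: 6.45
tool_pos: [0.6338, 0.1657, 0.1993]
tcp_rot: [0.707, 0.707, -0.001, -0.0]
ft_force: [-0.4, -0.1, -0.6]
finger_gap: 0.0335
grip_force: 12.0
[0.63378713 0.16566357 0.19932649]
```

View pics/w2.png

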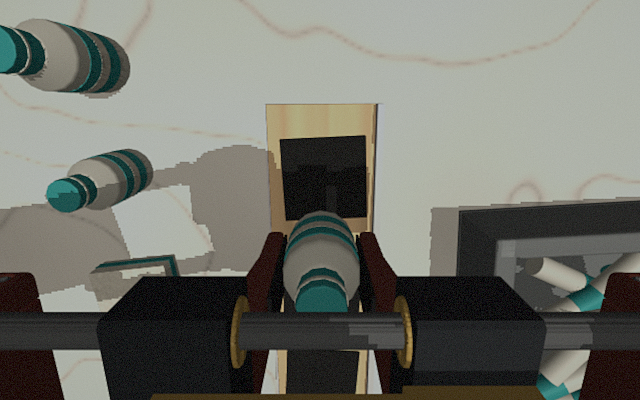

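The small bottle is upright in the grip. The target pad's corners are at about (281,139), (365,136), (368,215) and (287,220).

```bash
python3 - <<'E'
from h import *
C=np.array([wpix(*q,.033) for q in((281,139),(365,136),(368,215),(287,220))]);print(C.round(4),C.mean(0))
E
```

```text
[[0.5968 0.2016 0.033 ]
 [0.6741 0.2042 0.033 ]
 [0.6795 0.1276 0.033 ]
 [0.6001 0.1225 0.033 ]] [0.63763849 0.16398289 0.033     ]
```

```bash
python3 -m jog '[[0,4,15,0,0.8],[0,0,30,0,0.8],[0,0,30,0,0.8],[0,0,30,0,0.8],[0,0,20,0,0.8],[0,0,10,0,0.8],[0,0,7,0,0.8],[0,0,3,0,0.8],[0,0,2,0,0.8],[0,0,0,0,0.8],[0,0,0,0,0.8]]'
```

```text
time_s: 7.6
tool_pos: [0.6389, 0.1665, 0.0547]
tcp_rot: [0.707, 0.707, 0.001, 0.0]
ft_force: [-0.0, 0.4, -0.9]
finger_gap: 0.0333
grip_force: 12.0
```

```bash
python3 -m jog '[[0,0,1,0,0.8],[0,0,1,0,0.8],[0,0,1,0,0.8],[0,0,1,0,0.8],[0,0,0,0,0.8],[0,0,0,0,0.8]]'
```

```text
time_s: 8.2
tool_pos: [0.6384, 0.1664, 0.0499]
tcp_rot: [0.707, 0.707, 0.0, 0.0]
ft_force: [-0.9, 0.1, 2.0]
finger_gap: 0.0334
grip_force: 12.0
```

```bash
python3 -m jog '[[0,0,0,0,0.58],[0,0,0,0,0.55],[0,0,0,0,0.5],[0,0,0,0,0.45],[0,0,0,0,0.4],[0,0,-5,0,0.4],[0,0,-15,0,0.4],[0,0,-35,0,0.4],[0,0,-40,0,0.4],[0,0,-40,0,0.2],[0,0,-15,0,0],[0,0,0,0,0]]' && python3 -m jog '[[-10,-10,0,0,0],[-20,-16,0,0,0],[-30,-22,0,0,0],[-30,-22,0,0,0],[-30,-22,0,0,0],[-30,-22,0,0,0],[-30,-22,0,0,0],[-20,-18,0,0,0],[-10,-12,0,0,0],[-4,-5,0,0,0],[0,0,0,0,0],[0,0,0,0,0]]'
python3 - <<'E'
from h import *
print(bot.state()['tool_pos'])
p,d=bot.read_camera('wrist');cv2.imwrite('pics/w3.png',p[:,:,::-1])
E
```

```text
time_s: 9.4
tool_pos: [0.6397, 0.1666, 0.2041]
tcp_rot: [0.707, 0.707, 0.003, 0.002]
ft_force: [1.0, 0.1, -0.0]
finger_gap: 0.0731
grip_force: 0.0
time_s: 10.6
tool_pos: [0.4675, -0.0471, 0.1986]
tcp_rot: [0.707, 0.707, -0.0, -0.001]
ft_force: [0.6, 0.2, 0.5]
finger_gap: 0.0881
grip_force: 0.0
[ 0.46748811 -0.04713309  0.19864608]
```

View pics/w3.png

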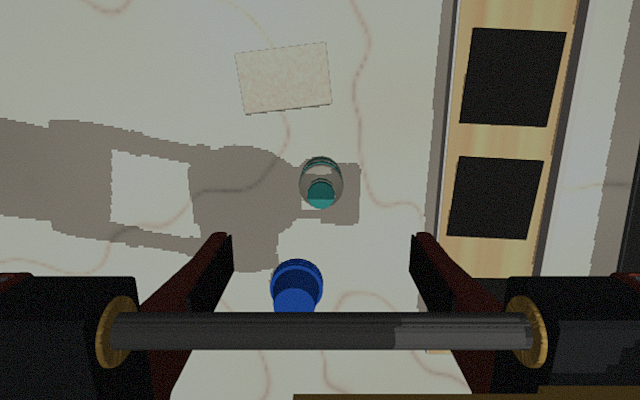

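The third bottle's cap is at (321,193). The blue cup is at (297,285), and two pads are at (512,77) and (495,199).

```bash
python3 - <<'E'
from h import *
print('cap',wpix(321,193,.084),'cup',wpix(295,302,.04),wpix(297,285,.04))
for P in (((472,28),(567,33),(546,127),(459,122)),((459,156),(544,160),(528,240),(448,235))):
    C=np.array([wpix(*q,.033) for q in P]);print(C.mean(0),np.ptp(C,0))
E
```

```text
cap [ 0.46736691 -0.0481125   0.084     ] cup [ 0.4406379  -0.17590073  0.04      ] [ 0.44305176 -0.15639996  0.04      ]
[0.63404482 0.04173149 0.033     ] [0.08391641 0.08252133 0.        ]
[ 0.63440917 -0.06787732  0.033     ] [0.08227939 0.08408725 0.        ]
```

```bash
python3 -m jog '[[-1,0,20,0,0],[0,0,35,0,0],[0,0,40,0,0],[0,0,35,0,0],[0,0,25,0,0.2],[0,0,15,0,0.3],[0,0,5,0,0.35],[0,0,2,0,0.4],[0,0,0,0,0.45],[0,0,0,0,0.5]]' 12 && python3 -m jog '[[0,0,0,0,0.55],[0,0,0,0,0.6],[0,0,0,0,0.7],[0,0,0,0,0.7],[0,0,0,0,0.7],[0,0,0,0,0.7]]' 12
```

```text
time_s: 11.65
tool_pos: [0.4684, -0.0487, 0.0242]
tcp_rot: [0.707, 0.707, 0.001, 0.001]
ft_force: [0.1, -0.5, 0.5]
finger_gap: 0.0454
grip_force: 0.0
time_s: 12.25
tool_pos: [0.4679, -0.0487, 0.0238]
tcp_rot: [0.707, 0.707, 0.0, 0.001]
ft_force: [-1.2, 0.4, 5.0]
finger_gap: 0.0402
grip_force: 12.0
```

```bash
python3 -m jog '[[0,0,-5,0,0.7],[0,0,-20,0,0.7],[0,0,-40,0,0.7],[0,0,-40,0,0.7],[0,0,-25,0,0.7],[10,15,-10,0,0.7],[17,30,0,0,0.7],[20,35,0,0,0.7],[20,35,0,0,0.7],[17,30,0,0,0.7],[8,16,0,0,0.7],[0,5,0,0,0.7]]' && python3 -m jog '[[0,0,0,0,0.7],[0,0,15,0,0.7],[0,0,25,0,0.7],[0,0,25,0,0.7],[0,0,15,0,0.7],[0,0,10,0,0.7],[0,0,5,0,0.7],[0,0,4,0,0.7],[0,0,2,0,0.7],[0,0,0,0,0.7],[0,0,0,0,0.7]]'
```

```text
time_s: 13.45
tool_pos: [0.6342, 0.0446, 0.1611]
tcp_rot: [0.707, 0.708, -0.001, -0.001]
ft_force: [0.3, -1.0, -2.0]
finger_gap: 0.0398
grip_force: 12.0
time_s: 14.55
tool_pos: [0.6338, 0.0435, 0.0624]
tcp_rot: [0.707, 0.707, 0.0, 0.0]
ft_force: [0.8, -0.2, -1.1]
finger_gap: 0.0395
grip_force: 12.0
```

```bash
python3 -m jog '[[0,0,1,0,0.7],[0,0,1,0,0.7],[0,0,1,0,0.7],[0,0,1,0,0.7],[0,0,1,0,0.7],[0,0,0,0,0.7],[0,0,0,0,0.7]]'
```

```text
time_s: 15.25
tool_pos: [0.6334, 0.0434, 0.0569]
tcp_rot: [0.707, 0.707, 0.0, 0.0]
ft_force: [-2.1, 0.1, 2.3]
finger_gap: 0.0399
grip_force: 12.0
```

```bash
python3 -m jog '[[0,0,0,0,0.53],[0,0,0,0,0.5],[0,0,0,0,0.45],[0,0,0,0,0.4],[0,0,0,0,0.35],[0,0,-5,0,0.35],[0,0,-15,0,0.3],[0,0,-35,0,0.3],[0,0,-40,0,0.3],[0,0,-40,0,0.2],[0,0,-15,0,0],[0,0,0,0,0]]' && python3 -m jog '[[10,-10,0,0,0],[15,-26,0,0,0],[20,-32,0,0,0],[20,-32,0,0,0],[20,-32,0,0,0],[18,-30,0,0,0],[14,-20,0,0,0],[8,-10,0,0,0],[0,-4,0,0,0],[0,0,0,0,0],[0,0,0,0,0]]'
python3 - <<'E'
from h import *
print(bot.state()['tool_pos'])
p,d=bot.read_camera('wrist');cv2.imwrite('pics/w4.png',p[:,:,::-1])
E
```

```text
time_s: 16.45
tool_pos: [0.6346, 0.0434, 0.2109]
tcp_rot: [0.707, 0.707, 0.002, 0.002]
ft_force: [0.5, 0.3, 0.1]
finger_gap: 0.0818
grip_force: 0.0
time_s: 17.55
tool_pos: [0.4378, 0.1679, 0.206]
tcp_rot: [0.707, 0.707, -0.0, -0.0]
ft_force: [-0.6, -0.4, 0.7]
finger_gap: 0.088
grip_force: 0.0
[0.43783422 0.16790553 0.20595284]
```

View pics/w4.png

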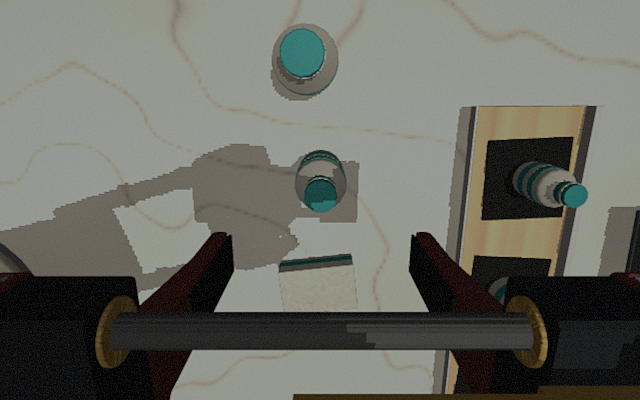

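The smallest bottle stands on its pad at (545,185), and the second bottle's cap is at (320,192), centred. I'll grasp the second bottle.

```bash
python3 -m jog '[[1,0,20,0,0],[0,0,35,0,0],[0,0,40,0,0],[0,0,35,0,0],[0,0,25,0,0.1],[0,0,15,0,0.2],[0,0,6,0,0.25],[0,0,3,0,0.3],[0,0,0,0,0.35],[0,0,0,0,0.4]]' 15 && python3 -m jog '[[0,0,0,0,0.45],[0,0,0,0,0.5],[0,0,0,0,0.6],[0,0,0,0,0.65],[0,0,0,0,0.65],[0,0,0,0,0.65]]' 15
```

```text
time_s: 18.6
tool_pos: [0.4384, 0.1697, 0.0291]
tcp_rot: [0.707, 0.707, 0.001, 0.001]
ft_force: [0.7, -0.4, 0.4]
finger_gap: 0.0539
grip_force: 0.0
time_s: 19.2
tool_pos: [0.4378, 0.1696, 0.0285]
tcp_rot: [0.707, 0.707, 0.001, 0.0]
ft_force: [-2.0, 0.1, 6.1]
finger_gap: 0.045
grip_force: 15.0
```

```bash
python3 -m jog '[[0,0,-5,0,0.65],[0,0,-20,0,0.65],[0,0,-40,0,0.65],[0,0,-45,0,0.65],[0,0,-40,0,0.65],[0,0,-20,0,0.65],[-10,8,-5,0,0.65],[-20,16,0,0,0.65],[-30,25,0,0,0.65],[-30,25,0,0,0.65],[-30,25,0,0,0.65],[-30,25,0,0,0.65]]' && python3 -m jog '[[-30,25,0,0,0.65],[-28,23,0,0,0.65],[-18,15,0,0,0.65],[-10,9,0,0,0.65],[0,0,0,0,0.65],[0,0,0,0,0.65]]'
```

```text
time_s: 20.4
tool_pos: [0.5619, 0.0171, 0.2001]
tcp_rot: [0.707, 0.707, -0.001, -0.001]
ft_force: [0.1, 0.5, -0.6]
finger_gap: 0.0452
grip_force: 15.0
time_s: 21.0
tool_pos: [0.6328, -0.067, 0.2006]
tcp_rot: [0.707, 0.707, -0.001, -0.001]
ft_force: [-0.1, -0.2, -1.3]
finger_gap: 0.0452
grip_force: 15.0
```

```bash
python3 -m jog '[[0,1,15,0,0.65],[0,0,30,0,0.65],[0,0,30,0,0.65],[0,0,25,0,0.65],[0,0,15,0,0.65],[0,0,10,0,0.65],[0,0,5,0,0.65],[0,0,3,0,0.65],[0,0,0,0,0.65],[0,0,0,0,0.65]]' && python3 -m jog '[[0,0,1,0,0.65],[0,0,1,0,0.65],[0,0,1,0,0.65],[0,0,1,0,0.65],[0,0,1,0,0.65],[0,0,0,0,0.65],[0,0,0,0,0.65]]'
```

```text
time_s: 22.0
tool_pos: [0.635, -0.0667, 0.0709]
tcp_rot: [0.707, 0.707, 0.001, 0.001]
ft_force: [-0.1, -0.9, -2.4]
finger_gap: 0.0453
grip_force: 15.0
time_s: 22.7
tool_pos: [0.6343, -0.0666, 0.0645]
tcp_rot: [0.707, 0.707, -0.0, -0.0]
ft_force: [-0.3, 0.9, -2.2]
finger_gap: 0.0455
grip_force: 15.0
```

```bash
python3 -m jog '[[0,0,1,0,0.65],[0,0,1,0,0.65],[0,0,1,0,0.65],[0,0,0,0,0.65],[0,0,0,0,0.65]]'
```

```text
time_s: 23.2
tool_pos: [0.6344, -0.0666, 0.0616]
tcp_rot: [0.707, 0.707, -0.0, 0.0]
ft_force: [0.1, 0.0, -0.7]
finger_gap: 0.0454
grip_force: 15.0
```

```bash
python3 -m jog '[[0,0,0,0,0.46],[0,0,0,0,0.43],[0,0,0,0,0.4],[0,0,0,0,0.35],[0,0,0,0,0.3],[0,0,-5,0,0.3],[0,0,-15,0,0.25],[0,0,-35,0,0.25],[0,0,-40,0,0.2],[0,0,-40,0,0.1],[0,0,-15,0,0],[0,0,0,0,0]]' && python3 -m jog '[[15,-10,0,0,0],[30,-18,0,0,0],[40,-25,0,0,0],[40,-25,0,0,0],[40,-25,0,0,0],[40,-25,0,0,0],[40,-25,0,0,0],[40,-25,0,0,0],[30,-18,0,0,0],[18,-9,0,0,0],[5,-3,0,0,0],[0,0,0,0,0]]' && python3 -m jog '[[0,0,0,0,0],[0,0,0,0,0]]'
python3 - <<'E'
from h import *
print(bot.state()['tool_pos'])
p,d=bot.read_camera('wrist');cv2.imwrite('pics/w5.png',p[:,:,::-1])
E
```

```text
time_s: 24.4
tool_pos: [0.6356, -0.0668, 0.2159]
tcp_rot: [0.707, 0.707, 0.002, 0.003]
ft_force: [0.2, 0.3, -0.7]
finger_gap: 0.0869
grip_force: 0.0
time_s: 25.6
tool_pos: [0.4258, 0.2715, 0.2097]
tcp_rot: [0.707, 0.708, -0.001, -0.0]
ft_force: [0.0, -1.4, 0.5]
finger_gap: 0.0876
grip_force: 0.0
time_s: 25.8
tool_pos: [0.427, 0.2704, 0.2111]
tcp_rot: [0.708, 0.706, -0.0, 0.0]
ft_force: [0.4, -0.3, 0.2]
finger_gap: 0.0877
grip_force: 0.0
[0.42702263 0.27037151 0.21113302]
```

View pics/w5.png

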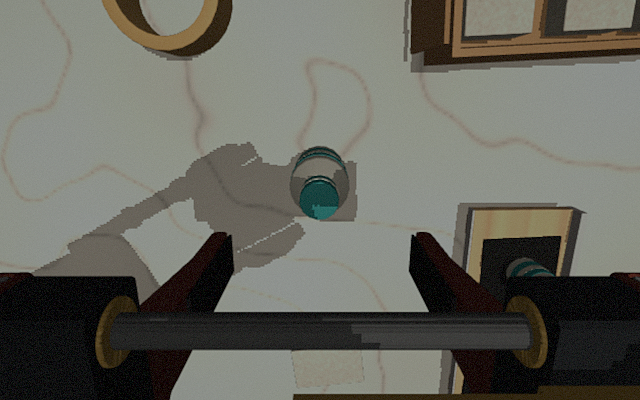

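The largest bottle's cap is at (319,197), centred. I'll keep the TCP at about 48 mm so the palm clears the cap.

```bash
python3 -m jog '[[0,0,20,0,0],[0,0,35,0,0],[0,0,40,0,0],[0,0,35,0,0],[0,0,20,0,0],[0,0,8,0,0.1],[0,0,4,0,0.2],[0,0,1,0,0.25],[0,0,0,0,0.3],[0,0,0,0,0.33]]' 20 && python3 -m jog '[[0,0,0,0,0.36],[0,0,0,0,0.4],[0,0,0,0,0.5],[0,0,0,0,0.6],[0,0,0,0,0.6],[0,0,0,0,0.6]]' 20
```

```text
time_s: 26.85
tool_pos: [0.4272, 0.2718, 0.0501]
tcp_rot: [0.707, 0.707, 0.001, 0.0]
ft_force: [0.1, -0.2, 0.7]
finger_gap: 0.0593
grip_force: 0.0
time_s: 27.45
tool_pos: [0.4262, 0.2717, 0.0491]
tcp_rot: [0.707, 0.707, 0.0, -0.0]
ft_force: [-4.3, 0.9, 6.0]
finger_gap: 0.0516
grip_force: 20.0
```

```bash
python3 -m jog '[[0,0,-5,0,0.6],[0,0,-20,0,0.6],[0,0,-40,0,0.6],[0,0,-45,0,0.6],[0,0,-40,0,0.6],[0,0,-20,0,0.6],[-10,5,-5,0,0.6],[-20,9,0,0,0.6],[-33,15,0,0,0.6],[-35,16,0,0,0.6],[-35,16,0,0,0.6],[-35,16,0,0,0.6]]' && python3 -m jog '[[-35,16,0,0,0.6],[-35,16,0,0,0.6],[-35,16,0,0,0.6],[-35,16,0,0,0.6],[-35,16,0,0,0.6],[-35,16,0,0,0.6],[-35,16,0,0,0.6],[-27,12,0,0,0.6],[-18,8,0,0,0.6],[-5,3,0,0,0.6],[0,0,0,0,0.6],[0,0,0,0,0.6]]'
```

```text
time_s: 28.65
tool_pos: [0.5036, 0.101, 0.2213]
tcp_rot: [0.707, 0.707, -0.001, -0.001]
ft_force: [0.9, 0.4, -1.8]
finger_gap: 0.0515
grip_force: 20.0
time_s: 29.85
tool_pos: [0.638, -0.191, 0.2228]
tcp_rot: [0.707, 0.707, -0.0, -0.001]
ft_force: [-0.4, 0.4, -1.8]
finger_gap: 0.0516
grip_force: 20.0
```

```bash
python3 -m jog '[[0,1,15,0,0.6],[0,0,30,0,0.6],[0,0,30,0,0.6],[0,0,25,0,0.6],[0,0,15,0,0.6],[0,0,10,0,0.6],[0,0,5,0,0.6],[0,0,4,0,0.6],[0,0,0,0,0.6],[0,0,0,0,0.6]]' && python3 -m jog '[[0,0,1,0,0.6],[0,0,1,0,0.6],[0,0,1,0,0.6],[0,0,1,0,0.6],[0,0,1,0,0.6],[0,0,0,0,0.6],[0,0,0,0,0.6]]'
```

```text
time_s: 30.85
tool_pos: [0.6398, -0.1918, 0.0908]
tcp_rot: [0.707, 0.707, 0.0, 0.001]
ft_force: [0.8, -0.3, -1.8]
finger_gap: 0.0517
grip_force: 20.0
time_s: 31.55
tool_pos: [0.6393, -0.1916, 0.0846]
tcp_rot: [0.707, 0.707, -0.0, -0.0]
ft_force: [-0.0, -0.3, -2.7]
finger_gap: 0.0519
grip_force: 20.0
```

```bash
python3 -m jog '[[0,0,1,0,0.6],[0,0,1,0,0.6],[0,0,0.5,0,0.6],[0,0,0,0,0.6],[0,0,0,0,0.6]]'
```

```text
time_s: 32.05
tool_pos: [0.6393, -0.1916, 0.0822]
tcp_rot: [0.707, 0.707, -0.0, 0.0]
ft_force: [-0.2, -0.4, -2.1]
finger_gap: 0.0513
grip_force: 20.0
```

```bash
python3 -m jog '[[0,0,0.5,0,0.6],[0,0,0.5,0,0.6],[0,0,0,0,0.6],[0,0,0,0,0.6]]'
```

```text
time_s: 32.45
tool_pos: [0.6394, -0.1917, 0.0822]
tcp_rot: [0.707, 0.707, 0.0, 0.0]
ft_force: [-3.3, 0.8, 6.0]
finger_gap: 0.0511
grip_force: 20.0
```

In contact. I'll release, lift straight up, retreat and check.

```bash
python3 -m jog '[[0,0,0,0,0.4],[0,0,0,0,0.37],[0,0,0,0,0.34],[0,0,0,0,0.3],[0,0,0,0,0.25],[0,0,-5,0,0.2],[0,0,-15,0,0.2],[0,0,-30,0,0.2],[0,0,-40,0,0.2],[0,0,-40,0,0.2],[0,0,-20,0,0.2],[0,0,0,0,0.2]]' && python3 -m jog '[[-10,-20,0,0,0.2],[-20,-35,0,0,0.2],[-20,-40,0,0,0.2],[-20,-40,0,0,0.2],[-20,-40,0,0,0.2],[-20,-20,0,0,0.2],[0,0,0,0,0.2],[0,0,0,0,0.2]]'
python3 - <<'E'
from h import *
T={'L':(.638,-.191),'2':(.634,-.0665),'3':(.634,.043),'S':(.638,.165)}
for n in("scene","side"):
    p,d=bot.read_camera(n);cv2.imwrite(f"pics/{n}9.png",p[:,:,::-1]);W,ok=cloud(n,p,d)
    cam=-bot.camera_params(n)['R'].T@bot.camera_params(n)['t']
    for k,t in T.items():
        r,h,H=B[k];t=np.array(t)
        m=ok&(np.hypot(W[...,0]-t[0],W[...,1]-t[1])<.05)&(W[...,2]>.05)
        b=W[m&(W[...,2]<.03+h)]
        x,e=fitc(b,r,t) if len(b)>10 else (t*0,9)
        print(n,k,x.round(4),'off',(x-t).round(4),round(e,4),len(b),'top',W[m][:,2].max().round(3) if m.any() else None)
E
```

```text
time_s: 33.65
tool_pos: [0.6407, -0.1921, 0.2379]
tcp_rot: [0.707, 0.707, 0.002, 0.004]
ft_force: [0.5, -0.7, 0.9]
finger_gap: 0.0705
grip_force: 0.0
time_s: 34.45
tool_pos: [0.444, -0.3016, 0.2303]
tcp_rot: [0.708, 0.707, 0.0, -0.001]
ft_force: [0.1, 0.8, 0.2]
finger_gap: 0.0702
grip_force: 0.0
scene L [ 0.6401 -0.1919] off [ 0.0021 -0.0009] 0.0008 236 top 0.156
scene 2 [ 0.636  -0.0675] off [ 0.002 -0.001] 0.0008 158 top 0.14
scene 3 [0.635  0.0436] off [0.001  0.0006] 0.0008 104 top 0.12
scene S [0.6401 0.1681] off [0.0021 0.0031] 0.0009 61 top 0.102
side L [ 0.6385 -0.1916] off [ 0.0005 -0.0006] 0.0015 290 top 0.158
side 2 [ 0.6341 -0.0674] off [ 0.0001 -0.0009] 0.0013 204 top 0.138
side 3 [0.6332 0.0439] off [-0.0008  0.0009] 0.0013 147 top 0.121
side S [0.6381 0.1684] off [0.0001 0.0034] 0.001 81 top 0.102
```

View pics/side9.png

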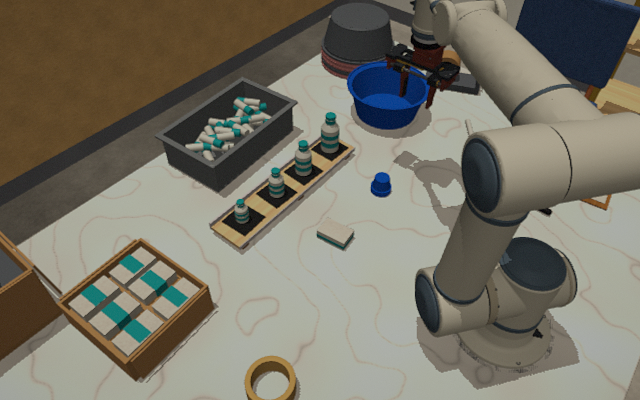

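View pics/scene9.png

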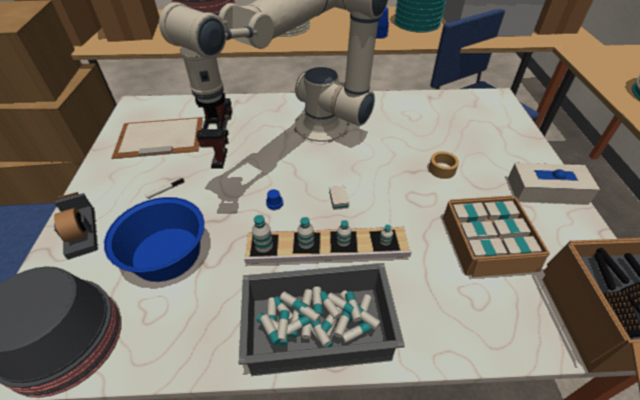

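Both views show all four bottles upright on their pads, within about 4 mm of the centres. The largest is next to the basin at scene (262,235) and the smallest is at the far end at (386,236). The gripper is clear, so I'm handing in.

```bash
python3 -c "
from bench import bot
print(bot.finish_job())"
```

```text
the job is handed in; nothing more can be done
None
```

All four bottles stand upright on their pads, largest next to the basin through to smallest at the far end, each within about 4 mm of its pad's centre by the cameras; I handed the job in at about 35 s, and no verdict was returned.

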